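Shut and bolt the guard of a bench jar mill

TASK

Make the bench jar mill safe to run: push its raised guard down with the fingers until it is fully shut, then press the sprung catch plate right down with one fingertip and keep it down while the other fingertip pushes the bolt's knob, until the bolt is fully home through the staple on the guard. Then let go and move clear, so that the catch springs up and locks the bolt. Nothing is to be lifted or carried, no part of the mill forced, and the two jars and the tin beside it stay where they stand.

Things in the scene. Friction and masses are not known exactly. Their poses are not given: they have to be found in the camera images.
- mill: bench jar mill, a fixed white box. Origin on the worktop; x from its front (bolt side, towards the robot) to its back, y to its left, z up. Housing x -115 to 115, y -155 to 120 mm, top (deck) at z 50 mm. From the front: catch plate, bolt (x -43), guard (x -12 to 100, y -100 to 100). Motor pod on the right (x -15 to 112, y -151 to -107) to z 84 mm. Positions below are in this frame, mm.
- guard (a joint): angle of the guard, a low clear hood in an aluminium frame hinged along y at the back (x 102, z 52 mm). 0 = fully shut, grows as the front rises; starts at 0.3 to 0.65. A friction hinge keeps it where it is left; pushing its front rail down takes about 1 to 4 N. When shut its flat top is at z 90.5 mm.
- guard_rail (a point): middle of the upper face of the guard's front top rail, an opaque aluminium strip 26 mm wide in x and 200 mm long in y: the place to press the guard down. When shut it lies at x 0.5, y 0, z 90.5 mm; it turns with the guard about the hinge.
- staple (a point): centre of the staple on the guard's front: a square steel eye, 6 mm thick along y, opening 20 x 14.5 mm. With the guard shut it is at x -43, y -45, z 60 mm, in line with the bolt; with the guard not shut the bolt misses or strikes it.
- bolt (a joint): travel of the bolt, a notched steel bar 16 mm wide that slides along the mill's -y (to the right, towards the staple) in a low channel. 0 = drawn back (start), 0.030 = fully home on its stop, its end then 16 mm beyond the staple. Friction 1.5 N. Unless the catch is held down, its tooth in a notch blocks the bolt.
- bolt_knob (a point): centre of the bolt's upright round knob (14 mm across, z 68 to 92 mm), 12 mm below its top. x -43, y 50 when drawn back; y 20 when home. The bar and channel below reach only to z 67. Beside the knob on its +y side there is free room for a fingertip to push from.
- catch (a joint): angle of the spring catch, a rocker hinged along y at x -70, z 70 mm. 0 = up (tooth in a notch of the bolt), 0.155 = tooth level with the bolt's top, 0.34 = plate pressed right down on its stops. Pressing takes 1.7 N at 0 and 6.5 N at 0.34. Let go, it springs up; its tooth drops into the bolt's second notch once the bolt is home.
- catch_plate (a point): middle of the upper face of the catch's press plate, 55 mm in front of the bolt's line: a steel plate x -112 to -74, y -20 to 90 mm, parallel to the bolt; a fingertip can hold it down anywhere along it and slide along it. Up, it slopes (front edge higher) and this point is at x -98.5, y 35, z 82.5; right down it is about level at z 73.
- tall_jar: white jar with a blue cap, 47 mm across, 60 mm tall, loose, standing to the left of the mill; origin at the centre of its underside
- small_jar: white jar with a red cap, 33 mm across, 44 mm tall, loose, standing to the left of the mill; origin at the centre of its underside
- tin: round metal pill tin, 48 mm across, 21 mm tall, loose, lying to the right of the mill; origin at the centre of its underside

How it is judged:
On the way, in this order (a step that is already met when the one before it is completed fails the run):
1. the guard is pushed fully shut while the bolt is still drawn back (value of joint guard below 0.02 rad and value of joint bolt below 0.004 m), for 0.2 s.
2. the catch is held down with the bolt still drawn back (all of step 1 and value of joint catch above 0.19 rad), for 0.1 s.
3. the bolt is home with the catch still held down (value of joint catch above 0.19 rad and value of joint bolt above 0.0275 m and value of joint guard below 0.02 rad), for 0.05 s.
At the end, for the whole second after the job is handed in: The guard is shut (under 0.02 rad), the bolt is home (over 27.5 of its 30 mm) through the staple, the catch has sprung up into the bolt's second notch (under 0.06 rad), and the two jars and the tin stand within 15 mm of where they were (value of joint guard below 0.02 rad and value of joint bolt above 0.0275 m and value of joint catch below 0.06 rad and distance of each of tall_jar, small_jar, tin from where it was at the start of the episode below 0.015 m); the robot touches nothing.
It fails at once if the bolt is moved along with the catch not held down (under 0.19 rad while the bolt is between 5 and 25 mm) (value of joint bolt between 0.005 and 0.025 m and value of joint catch below 0.19 rad).
It fails at once if the guard is raised above 0.8 rad (value of joint guard above 0.8 rad).
It fails at once if a jar or the tin is lifted or carried off (moved over 30 mm) (distance of any of tall_jar, small_jar, tin from where it was at the start of the episode above 0.03 m).
It fails at once if the mill is forced: over 60 N from the fingers (contact force between the fingers and mill above 60 N).
It also fails if it takes over 48 s, if anything falls off the work surface, if the arm or the gripper's body presses on something with over 40 N, if the wrist force passes 120 N, or if a joint passes its speed limit or range.

ROBOT

A 7-joint arm with a two-finger parallel gripper is mounted at the origin on a cart in front of the work surface, level with it; the furniture and walls round the work are solid. World frame = base frame: x ahead of the robot, y to its left, z up, the work surface at z = 0. Lengths are in m, angles in rad, forces in N, time in s.
With the tool pointing down it reaches from about 0.4 to 0.875 m from the base axis. Payload 19.3 kg.
Tool frame: the origin (TCP) lies at the very end of the fingers, on their centre line; the grasp point (between the pads) lies 19 mm behind it; z points along the fingers, y is the direction in which the jaws open and shut (so a half turn about z gives the same grasp; the last joint's range is limited). The gripper opens to 85 mm and grips with 20 to 120 N. Pads are 22 mm wide; open, the fingers measure 114 mm over their backs; the gripper's body (76 mm by 85 mm) begins 54 mm behind the grasp point. The pads swing forward as they close: fully open they stand 13 mm farther back than shut.
Start: joints at [-1.349, 0.521, -0.036, 1.599, 0.021, 1.021, -0.113], TCP at [0.18, 0.599, 0.231] pointing down, gripper open.
Joint ranges: [-2.91, 2.91], [-0.3, 2.13], [-1.5, 1.42], [0.17, 2.43], [-1.26, 4.41], [0.16, 1.93], [-2.52, 2.52]. Speed limits (rad/s): [1.89, 1.89, 2.39, 2.39, 3.01, 3.01, 3.01].

INTERFACE

Orientations are given as [roll, pitch, yaw] about the fixed x, y, z axes, in that order (R = Rz(yaw) Ry(pitch) Rx(roll)).
In Python, from workcell import bot, vision, job_done gives the robot as it stands.
- The arm moves only by the tool arm_command, never from a script. Its arguments are lists of equal length, an entry for each row: "gripper": the finger opening in cm, from 0 to 8.54; "slide": the shift along the tool's x, y, z in cm, a list of three; "turn": the turn, a rotation vector about the tool's x, y, z in degrees, a list of three. A call has 1 to 5 rows; each row is the pose to reach, as a shift and turn from the pose commanded when the call began, along the tool's axes at that moment; what a row does not reach only later rows make up. A row lasts 1/8 s, in which the tool goes at most 62.5 mm and 10.7 degrees, less where a joint would pass 70% of its speed; a pose out of reach is approached as far as the arm can. A call with a gripper value outside its range is refused whole. The fingers move at their own pace and stop on an object; "force" is the grip in N (left out, the last holds). Time passes only in rows, so rows that repeat a pose let the fingers close. It gives the time, the measured TCP pose, the force and the opening at its end, in the units of the state.
- bot.observe(): the state, without advancing time (a new reading comes with each control period).
- vision.grab_frame(name): name is "side" or "top" or "wrist"; returns the picture (400x640x3 uint8, blue, green, red); there is no depth.
- vision.camera_model(name): a dict with "mtx" (3x3 intrinsics, pixels), "k1" (the pictures are not rectified: a ray, as slopes to the right and down, at radius r is drawn at 1 + k1 r^2 times it, then the intrinsics apply), "T" (4x4, takes a point from camera to world coordinates). Camera axes: x right, y down, z forward; pixel columns grow to the right and rows downward; lengths in m; the calibration is good to about 2 mm. A picture is of the moment at which its call begins: read the wrist's pose just before it. camera_model takes no time and is no camera call; for the wrist camera it gives the pose at the moment of the call.
- job_done(): hands the job in, once; it reports no verdict.
The state is a dict: "clock": time; "qpos": joint angles; "qd": joint speeds; "joint_efforts": joint torques, N m; "position": TCP position; "tool_rot": TCP orientation; "force": force on the tool from outside, world axes, zero at the start; "moment": the same for the moment, N m; "grip_width": finger opening in m.
Only numpy, scipy, OpenCV 4.12 (cv2) and the standard library are available. Lean on these libraries where they do the work, as an engineer would, in place of code of your own. Each camera call takes 0.05 s, during which the arm holds its last target. There are 200 camera calls.

## Working session

There is one attempt and no reset: what is moved stays moved. The work goes in short steps, Python scripts to look and compute and a tool call to move; the robot and the scene stay as the last step left them, time stands still between calls to the robot, and variables do not carry over. Pictures are saved under pics/ and viewed, about 8 in all and at most 12, crops included, and the job is handed in when it is done.

Besides the shell and the picture viewer there is one more tool, called after "Emit:" by a JSON object that holds its "api" and its "payload", one argument or row to a line. arm_command: Moves the arm, as the interface text tells. Its arguments: {"type":"object","properties":{"gripper":{"type":"array","items":{"type":"number"}},"slide":{"type":"array","items":{"type":"array","items":{"type":"number"}}},"turn":{"type":"array","items":{"type":"array","items":{"type":"number"}}},"force":{"type":"number"}},"required":["gripper","slide","turn"]}

```bash
mkdir -p pics
python3 - <<'E'
from workcell import bot, vision
import cv2, numpy as np
s=bot.observe(); print({k:np.round(s[k],3) for k in s})
for n in ("top","side"):
    f=vision.grab_frame(n); cv2.imwrite(f"pics/{n}0.png",f)
    m=vision.camera_model(n); print(n,np.round(m["mtx"],1),m["k1"],np.round(m["T"],3))
E
```

```text
{'clock': np.float64(0.0), 'qpos': array([-1.349,  0.522, -0.036,  1.6  ,  0.021,  1.021, -0.113]), 'qd': array([-0.   ,  0.   , -0.002,  0.   ,  0.001,  0.   , -0.   ]), 'joint_efforts': array([ 0.0000e+00, -9.2710e+01,  1.9800e+00, -3.6995e+01,  1.8000e-02,
        8.0000e-03,  0.0000e+00]), 'position': array([0.18 , 0.598, 0.231]), 'tool_rot': array([-3.14,  0.  ,  2.85]), 'force': array([-0.102,  0.104,  0.282]), 'moment': array([-0.02 ,  0.016,  0.083]), 'grip_width': np.float64(0.085)}
top [[457.2   0.  319.1]
 [  0.  457.2 207.2]
 [  0.    0.    1. ]] -0.07353705062168117 [[-0.027 -0.993  0.114  0.44 ]
 [-1.     0.028  0.003  0.047]
 [-0.006 -0.114 -0.994  1.035]
 [ 0.     0.     0.     1.   ]]
side [[399.1   0.  324.1]
 [  0.  399.1 191.4]
 [  0.    0.    1. ]] -0.082634353560382 [[-1.     0.013 -0.001  0.57 ]
 [ 0.009  0.579 -0.815  0.736]
 [-0.01  -0.815 -0.58   0.579]
 [ 0.     0.     0.     1.   ]]
```

View pics/top0.png

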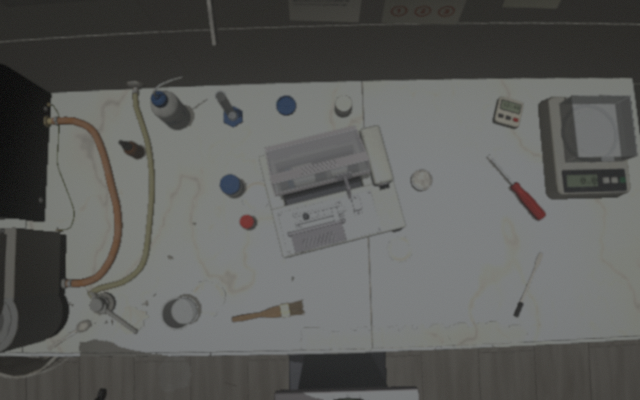

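View pics/side0.png

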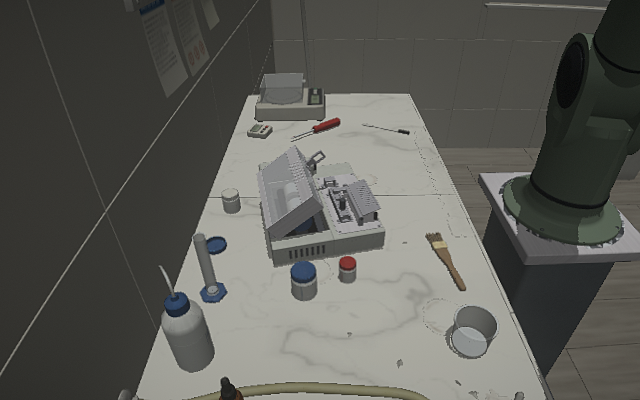

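Top view: the mill is around (260-405, 125-255) and rotated about 10°. The jars are at (231,185) and (248,222), and the tin at (421,180). I'll zoom in for exact feature pixels.

Run:
```python
import cv2
t=cv2.imread("pics/top0.png")[115:265,250:415]; s=cv2.imread("pics/side0.png")[140:265,250:395]
f=lambda i,k:cv2.convertScaleAbs(cv2.resize(i,None,fx=k,fy=k,interpolation=cv2.INTER_CUBIC),alpha=1.3)
cv2.imwrite("pics/tc.png",f(t,4)[:600]); cv2.imwrite("pics/sc.png",f(s,4))
```

```text
(no output)
```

View pics/tc.png

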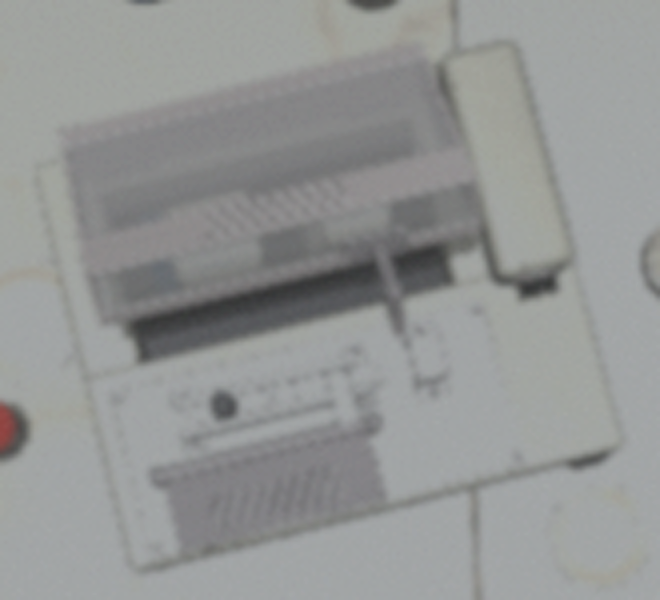

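View pics/sc.png

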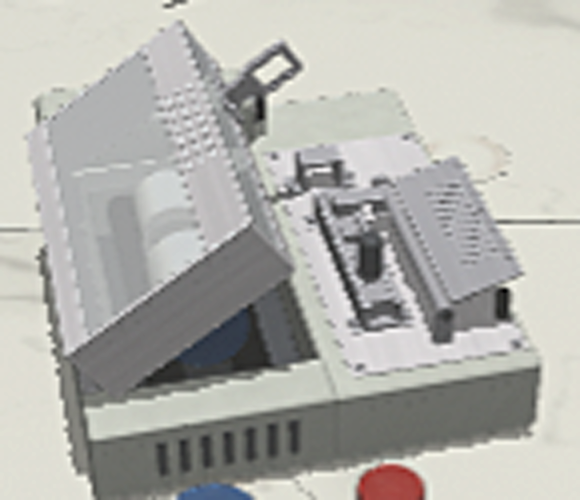

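```bash
cat > h.py <<'E'
import numpy as np, cv2
from workcell import vision
from scipy.spatial.transform import Rotation as R
from scipy.optimize import least_squares
C={n:vision.camera_model(n) for n in("top","side")}
def proj(n,p,m=None):
    m=m or C[n]; T=m["T"]; c=(np.asarray(p)-T[:3,3])@T[:3,:3]; s=c[:2]/c[2]
    return (m["mtx"]@np.r_[s*(1+m["k1"]*(s@s)),1])[:2]
def gpt(a,x,y,z):
    d=np.array([x-102,z-52]); c,s=np.cos(a),np.sin(a)  # front rises
    return np.array([102+c*d[0]+s*d[1], y, 52-s*d[0]+c*d[1]])
def w(q,p):
    c,s=np.cos(q[2]),np.sin(q[2]); p=np.asarray(p)/1000
    return np.array([q[0]+c*p[0]-s*p[1], q[1]+s*p[0]+c*p[1], p[2]])
E
python3 - <<'E'
from h import *
st=[("top",(-115,120,50),(284.25,258)),("top",(-115,-155,50),(405.25,226.25)),("top",(115,120,50),(259.5,156.2)),
("top",(-43,50,92),(305.8,216)),("side",(-43,50,92),(342.5,199.5)),("side",(-115,120,50),(385,230.5))]
gd=[("side",(-12.5,100,90.5),(313,195.5)),("side",(-12.5,-100,90.5),(295,145.5))]
def res(q):
    return np.concatenate([proj(n,w(q,p))-u for n,p,u in st]+[proj(n,w(q,gpt(q[3],*p)))-u for n,p,u in gd])
r=least_squares(res,[.57,.1,.15,.5],loss="soft_l1"); q=r.x
print(np.round(q,4)); print(np.round(res(q).reshape(-1,2),1))
print("rail",w(q,gpt(q[3],.5,0,90.5)),gpt(q[3],.5,0,90.5)); np.save("q.npy",q)
for k,p in dict(knob=(-43,50,80),plate=(-98.5,35,82.5),tip=(-43,-45,60)).items(): print(k,w(q,p))
E
```

```text
[0.5843 0.0379 0.2199 0.5743]
[[-1.4 -0.1]
 [ 1.2  0.2]
 [-1.2 -0.2]
 [-0.1 -0.4]
 [-0.3 -1.1]
 [ 0.5 -0.4]
 [ 0.3  0.1]
 [ 0.  -0.8]]
rail [0.62105776 0.04610578 0.13946537] [ 37.70140732   0.         139.46537018]
knob [0.53139406 0.07730094 0.08      ]
plate [0.4805017  0.05055738 0.0825    ]
tip [ 0.55211375 -0.01541203  0.06      ]
```

```bash
cat >> h.py <<'E'
q=np.load("q.npy") if __import__("os").path.exists("q.npy") else None
def go(*pts):
    from workcell import bot
    s=bot.observe(); A=R.from_euler("xyz",s["tool_rot"]); B=R.from_euler("xyz",[np.pi,0,np.pi/2+q[2]])
    c,n=np.cos(q[2]),np.sin(q[2]); d=s["position"]-[q[0],q[1],0]
    print("t",round(float(s["clock"]),2),"mill mm",np.round([1e3*(c*d[0]+n*d[1]),1e3*(c*d[1]-n*d[0]),1e3*d[2]],1),"F",np.round(s["force"],1),"w",round(float(s["grip_width"])*1e3,1))
    for p in pts: print(p,"slide cm",np.round(A.inv().apply(w(q,p)-s["position"])*100,2))
    print("turn",np.round(np.degrees((A.inv()*B).as_rotvec()),1))
E
python3 -c "
from h import *
go((38,0,200))"
```

```text
t 0.1 mill mm [-272.6  635.1  230.8] F [ 0.8 -0.3 -0.7] w 85.5
(38, 0, 200) slide cm [-58.18 -40.17   3.12]
turn [-0.   0.  60.7]
```

Emit:
{"api": "arm_command", "payload": {
  "gripper": [0,0,0,0,0],
  "slide": [
    [-5,-3.4,0.2],
    [-10,-6.8,0.4],
    [-15,-10.2,0.6],
    [-20,-13.6,0.8],
    [-25,-17,1.0]
  ],
  "turn": [
    [0,0,6],
    [0,0,12],
    [0,0,18],
    [0,0,24],
    [0,0,30]
  ],
  "force": 40
}}

```text
clock: 0.72
position: [0.3712, 0.3621, 0.2212]
tool_rot: [-3.142, 0.0, 2.323]
force: [0.6, 1.3, 1.0]
grip_width: 0.0004
```

```bash
python3 -c "
from h import *
go((38,0,200))"
```

```text
t 0.72 mill mm [-137.2  362.9  221.2] F [0.6 1.3 1. ] w 0.4
(38, 0, 200) slide cm [-40.16  -3.32   2.12]
turn [-0.   0.  30.5]
```

Emit:
{"api": "arm_command", "payload": {
  "gripper": [0,0,0,0,0],
  "slide": [
    [-5.8,-0.5,0.3],
    [-11.6,-1,0.6],
    [-17.4,-1.5,0.9],
    [-23.2,-2,1.2],
    [-29,-2.5,1.5]
  ],
  "turn": [
    [0,0,6.1],
    [0,0,12.2],
    [0,0,18.3],
    [0,0,24.4],
    [0,0,30.5]
  ]
}}

```text
clock: 1.35
position: [0.5518, 0.134, 0.2061]
tool_rot: [-3.141, -0.0, 1.791]
force: [0.3, 1.3, -1.0]
grip_width: -0.0001
```

Run:
```python
from h import *
m=vision.camera_model("wrist"); f=vision.grab_frame("wrist"); cv2.imwrite("pics/w1.png",f)
go((38,0,200))
for k,p in dict(knob=(-43,50,92),FL=(-115,120,50),FR=(-115,-155,50),gFL=gpt(q[3],-12.5,100,90.5),pl=(-112,90,87)).items(): print(k,proj("wrist",w(q,p),m).round(0))
```

```text
t 1.4 mill mm [ -8.7  93.  206. ] F [ -0.8 -11.5  -2.9] w -0.1
(38, 0, 200) slide cm [-9.24  4.79  0.65]
turn [ 0.1  0.2 -0.7]
knob [287. 240.]
FL [222. 163.]
FR [244. 359.]
gFL [368. 215.]
pl [216. 201.]
```

View pics/w1.png

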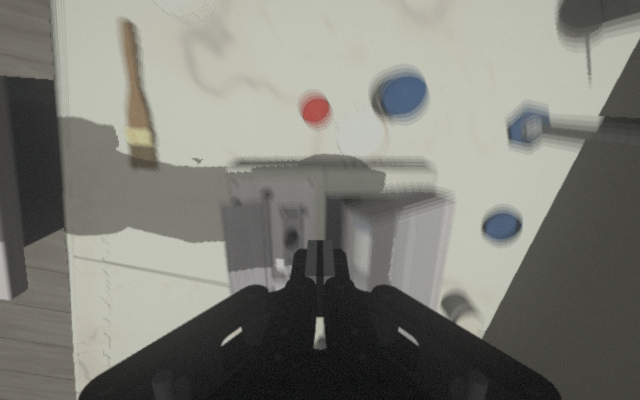

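Wrist view: the knob is at about (291,236) against a predicted (287,240), and the plate corner at (222,203) against (216,201). The arm was still moving, so I'll recheck later. The pose is good enough for the guard, so I'll move above the rail.

Emit:
{"api": "arm_command", "payload": {
  "gripper": [0,0,0,0],
  "slide": [
    [-4.6,2.4,0.6],
    [-9.2,4.7,2],
    [-9.2,4.7,4],
    [-9.2,4.7,4]
  ],
  "turn": [
    [0,0,0],
    [0,0,0],
    [0,0,0],
    [0,0,0]
  ]
}}

```text
clock: 1.9
position: [0.6162, 0.056, 0.1648]
tool_rot: [-3.139, -0.0, 1.793]
force: [-0.5, 0.4, 0.6]
grip_width: -0.0001
```

Run:
```python
from h import *
go(*[tuple(gpt(a,-4,0,90.5).round(1)) for a in (.574,.5,.4,.3,.2,.1,0,-.03)])
```

```text
t 1.9 mill mm [ 35.1  10.7 164.8] F [-0.5  0.4  0.6] w -0.1
(np.float64(33.9), np.float64(0.0), np.float64(141.9)) slide cm [-1.07 -0.12  2.29]
(np.float64(27.4), np.float64(0.0), np.float64(136.6)) slide cm [-1.07 -0.77  2.82]
(np.float64(19.4), np.float64(0.0), np.float64(128.7)) slide cm [-1.06 -1.56  3.61]
(np.float64(12.1), np.float64(0.0), np.float64(120.1)) slide cm [-1.06 -2.29  4.48]
(np.float64(5.8), np.float64(0.0), np.float64(110.8)) slide cm [-1.06 -2.92  5.41]
(np.float64(0.4), np.float64(0.0), np.float64(100.9)) slide cm [-1.06 -3.46  6.4 ]
(np.float64(-4.0), np.float64(0.0), np.float64(90.5)) slide cm [-1.06 -3.89  7.44]
(np.float64(-5.1), np.float64(0.0), np.float64(87.3)) slide cm [-1.06 -4.    7.76]
turn [-0.2 -0.   0.2]
```

Emit:
{"api": "arm_command", "payload": {
  "gripper": [0,0,0,0,0],
  "slide": [
    [-1,-0.1,1.5],
    [-1,-0.1,2.3],
    [-1,-0.8,2.8],
    [-1,-1.2,3.2],
    [-1,-1.6,3.6]
  ],
  "turn": [
    [0,0,0],
    [0,0,0],
    [0,0,0],
    [0,0,0],
    [0,0,0]
  ]
}}

```text
clock: 2.52
position: [0.6038, 0.0429, 0.1303]
tool_rot: [3.141, 0.0, 1.794]
force: [2.9, -0.3, 1.5]
grip_width: 0.0003
```

Emit:
{"api": "arm_command", "payload": {
  "gripper": [0,0,0,0,0],
  "slide": [
    [0,-0.4,0.4],
    [0,-0.7,0.9],
    [0,-1.0,1.3],
    [0,-1.3,1.8],
    [0,-1.6,2.3]
  ],
  "turn": [
    [0,0,0],
    [0,0,0],
    [0,0,0],
    [0,0,0],
    [0,0,0]
  ]
}}

```text
clock: 3.15
position: [0.5878, 0.0395, 0.1069]
tool_rot: [-3.141, -0.0, 1.794]
force: [0.3, 0.8, 2.6]
grip_width: -0.0
```

Run:
```python
from h import *
go(*[tuple(gpt(a,-4,0,90.5).round(1)) for a in (.1,.05,0,-.03)])
```

```text
t 3.15 mill mm [  3.8   0.8 106.9] F [0.3 0.8 2.6] w -0.0
(np.float64(0.4), np.float64(0.0), np.float64(100.9)) slide cm [-0.08 -0.34  0.6 ]
(np.float64(-1.9), np.float64(0.0), np.float64(95.7)) slide cm [-0.07 -0.57  1.12]
(np.float64(-4.0), np.float64(0.0), np.float64(90.5)) slide cm [-0.07 -0.78  1.64]
(np.float64(-5.1), np.float64(0.0), np.float64(87.3)) slide cm [-0.07 -0.89  1.96]
turn [-0.  -0.   0.2]
```

Emit:
{"api": "arm_command", "payload": {
  "gripper": [0,0,0,0,0],
  "slide": [
    [0,-0.2,0.4],
    [0,-0.4,0.8],
    [0,-0.5,1.1],
    [0,-0.6,1.4],
    [0,-0.6,1.4]
  ],
  "turn": [
    [0,0,0],
    [0,0,0],
    [0,0,0],
    [0,0,0],
    [0,0,0]
  ]
}}

```text
clock: 3.78
position: [0.5822, 0.0379, 0.0931]
tool_rot: [-3.141, 0.0, 1.794]
force: [0.3, 0.2, 0.0]
grip_width: -0.0002
```

Emit:
{"api": "arm_command", "payload": {
  "gripper": [0,0,0,0,0],
  "slide": [
    [0,0,0.1],
    [0,0,0.2],
    [0,0,0.3],
    [0,0,0.3],
    [0,0,0.3]
  ],
  "turn": [
    [0,0,0],
    [0,0,0],
    [0,0,0],
    [0,0,0],
    [0,0,0]
  ]
}}

```text
clock: 4.4
position: [0.5823, 0.038, 0.0905]
tool_rot: [3.142, -0.0, 1.794]
force: [-3.6, -0.5, 7.5]
grip_width: 0.0004
```

Emit:
{"api": "arm_command", "payload": {
  "gripper": [0,0,0,0],
  "slide": [
    [0,0,0.1],
    [0,0,0.1],
    [0,0,0.2],
    [0,0,0.2]
  ],
  "turn": [
    [0,0,0],
    [0,0,0],
    [0,0,0],
    [0,0,0]
  ]
}}

```text
clock: 4.9
position: [0.5824, 0.038, 0.0902]
tool_rot: [3.141, -0.001, 1.793]
force: [-13.6, -0.8, 40.9]
grip_width: 0.0001
```

Hard stop reached at z 90.2 mm, so the guard is shut. Lifting and moving over the bolt with the fingers opened to 40 mm.

Emit:
{"api": "arm_command", "payload": {
  "gripper": [0,0,0,4,4],
  "slide": [
    [0,0,-1],
    [0,0,-4],
    [0,-2,-8],
    [4,-4.5,-9],
    [7.6,-6.7,-9]
  ],
  "turn": [
    [0,0,0],
    [0,0,0],
    [0,0,0],
    [0,0,0],
    [0,0,0]
  ]
}}

```text
clock: 5.52
position: [0.4996, 0.0983, 0.1793]
tool_rot: [3.14, -0.001, 1.793]
force: [-0.2, 0.7, -0.0]
grip_width: 0.0356
```

Emit:
{"api": "arm_command", "payload": {
  "gripper": [4,4,4],
  "slide": [
    [0,0,0],
    [0,0,0],
    [0,0,0]
  ],
  "turn": [
    [0,0,0],
    [0,0,0],
    [0,0,0]
  ]
}}

```text
clock: 5.9
position: [0.5007, 0.0966, 0.1782]
tool_rot: [3.141, 0.0, 1.793]
force: [-0.1, -0.3, 0.6]
grip_width: 0.0398
```

Run:
```python
from h import *
m=vision.camera_model("wrist"); f=vision.grab_frame("wrist"); cv2.imwrite("pics/w2.png",f)
go((-70,76,110))
for k,p in dict(knob=(-43,50,92),FL=(-115,120,50),BL=(115,120,50),plFL=(-112,90,87),gFL=(-12.5,100,90.5),gBL=(100,100,90.5),TCP=(-70,76,73)).items(): print(k,proj("wrist",w(q,p),m).round(0))
cv2.imwrite("pics/side1.png",vision.grab_frame("side"))
```

```text
t 5.95 mill mm [-68.8  75.6 178.2] F [ 1.5  0.4 -0.6] w 39.9
(-70, 76, 110) slide cm [ 0.05 -0.12  6.82]
turn [0.  0.  0.1]
knob [348. 229.]
FL [271. 143.]
BL [514. 143.]
plFL [269. 184.]
gFL [387. 174.]
gBL [522. 174.]
TCP [318. 194.]
```

View pics/w2.png

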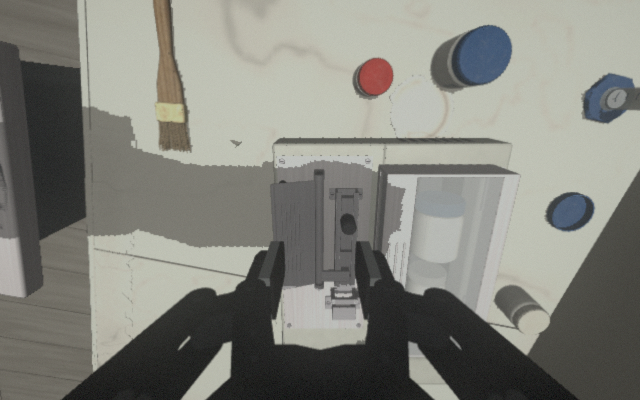

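The guard is flat and shut. The knob is at about (348,223) against a predicted (348,229), so I'll zoom in to settle the y offset.

Run:
```python
from h import *
m=vision.camera_model("wrist"); print(m["T"].round(3))
for p in [(-43,50,92),(-43,50,68),(-112,90,87.2),(-112,-20,87.2),(-74,90,74),(-12.5,100,90.5)]: print(p,proj("wrist",w(q,p),m).round(1))
f=cv2.imread("pics/w2.png")[130:300,260:400]
cv2.imwrite("pics/w2c.png",cv2.resize(f,None,fx=3.5,fy=3.5,interpolation=cv2.INTER_CUBIC))
```

```text
[[ 0.976  0.208  0.07   0.483]
 [ 0.22  -0.924 -0.314  0.177]
 [-0.001  0.322 -0.947  0.32 ]
 [ 0.     0.     0.     1.   ]]
(-43, 50, 92) [348.6 229.2]
(-43, 50, 68) [346.2 218.5]
(-112, 90, 87.2) [269.1 184.1]
(-112, -20, 87.2) [275.3 291.9]
(-74, 90, 74) [313.8 180.1]
(-12.5, 100, 90.5) [387.  173.9]
```

View pics/w2c.png

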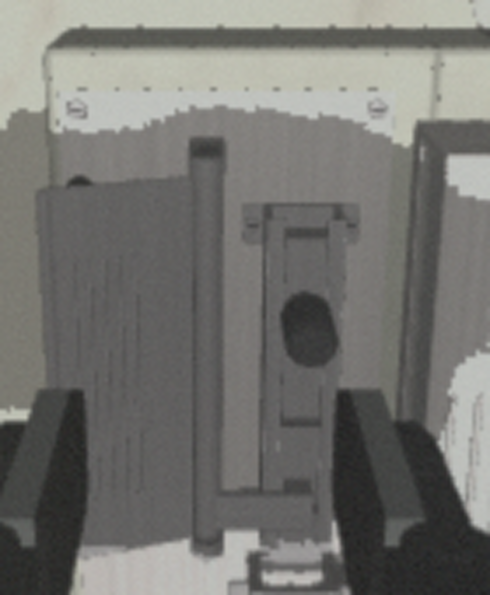

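Knob top centre is at (349,227), so it sits about 2 mm further to +y than my model. The plate corner agrees. Descending beside the knob, jaws at 44 mm.

Emit:
{"api": "arm_command", "payload": {
  "gripper": [4.4,4.4,4.4,4.4,4.4],
  "slide": [
    [0.2,0,2],
    [0.2,0,4.5],
    [0.2,0,7],
    [0.2,0,8.5],
    [0.2,0,8.5]
  ],
  "turn": [
    [0,0,0],
    [0,0,0],
    [0,0,0],
    [0,0,0],
    [0,0,0]
  ]
}}

```text
clock: 6.62
position: [0.4994, 0.0989, 0.0927]
tool_rot: [-3.14, 0.0, 1.793]
force: [-0.5, -0.0, -0.1]
grip_width: 0.044
```

Emit:
{"api": "arm_command", "payload": {
  "gripper": [4.4,4.4,4.4,4.4,4.4],
  "slide": [
    [0,0,0.3],
    [0,0,0.6],
    [0,0,0.9],
    [0,0,0.9],
    [0,0,0.9]
  ],
  "turn": [
    [0,0,0],
    [0,0,0],
    [0,0,0],
    [0,0,0],
    [0,0,0]
  ]
}}

```text
clock: 7.25
position: [0.4997, 0.0993, 0.0844]
tool_rot: [3.142, 0.0, 1.794]
force: [0.1, -0.7, -0.5]
grip_width: 0.0441
```

Run:
```python
from h import *
go((-69,78,73))
cv2.imwrite("pics/w3.png",cv2.resize(vision.grab_frame("wrist")[100:340,180:480],None,fx=2,fy=2,interpolation=cv2.INTER_CUBIC))
```

```text
t 7.25 mill mm [-69.1  78.4  84.4] F [ 0.1 -0.7 -0.5] w 44.1
(-69, 78, 73) slide cm [-0.04  0.01  1.14]
turn [0.  0.  0.2]
```

View pics/w3.png

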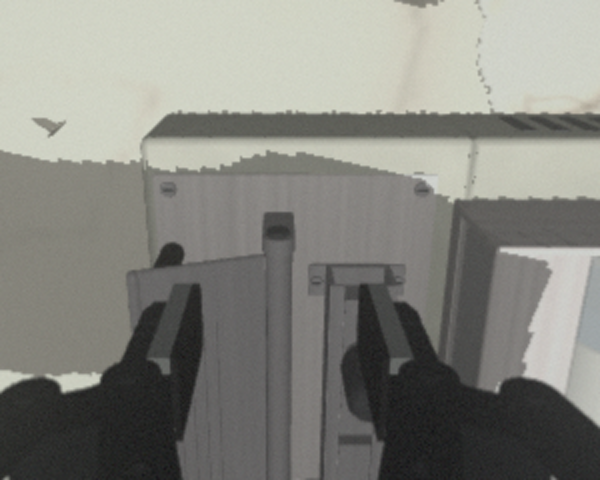

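Run:
```python
from h import *
m=vision.camera_model("wrist")
P=lambda p:((proj("wrist",w(q,p),m)-[180,100])*2).round(0)
for z in (84,90,97):
  for y in (78-11,78+11):
    print(z,y,"inner",P((-47,y,z)),"outer",P((-39.5,y,z)),P((-32.5,y,z)))
print("knob top",P((-43,50,92)),P((-43,52,92)),P((-50,52,92)),P((-36,52,92)), "base",P((-43,52,68)), "plate FL",P((-112,90,87)))
```

```text
84 67 inner [354. 341.] outer [380. 341.] [404. 341.]
84 89 inner [358. 273.] outer [385. 273.] [410. 273.]
90 67 inner [357. 353.] outer [383. 353.] [408. 353.]
90 89 inner [361. 283.] outer [388. 283.] [415. 283.]
97 67 inner [360. 368.] outer [388. 368.] [414. 368.]
97 89 inner [364. 296.] outer [393. 296.] [421. 296.]
knob top [369. 408.] [369. 402.] [345. 402.] [394. 402.] base [358. 353.] plate FL [121. 274.]
```

The fingertips stand about 5.5 mm behind the TCP. The right-hand finger spans x -47 to -37.5 over the knob line and clears the knob in y. The left one is over the plate. Now pressing slowly.

Emit:
{"api": "arm_command", "payload": {
  "gripper": [4.4,4.4,4.4,4.4,4.4],
  "slide": [
    [0,-0.1,0.3],
    [0,-0.1,0.6],
    [0,-0.1,0.9],
    [0,-0.1,1.1],
    [0,-0.1,1.1]
  ],
  "turn": [
    [0,0,0],
    [0,0,0],
    [0,0,0],
    [0,0,0],
    [0,0,0]
  ]
}}

```text
clock: 7.92
position: [0.4984, 0.0991, 0.0731]
tool_rot: [-3.141, -0.0, 1.794]
force: [-2.8, -0.1, 4.3]
grip_width: 0.0439
```

Emit:
{"api": "arm_command", "payload": {
  "gripper": [4.4,4.4,4.4,4.4],
  "slide": [
    [0,0,0.2],
    [0,0,0.4],
    [0,0,0.4],
    [0,0,0.4]
  ],
  "turn": [
    [0,0,0],
    [0,0,0],
    [0,0,0],
    [0,0,0]
  ]
}}

```text
clock: 8.43
position: [0.4984, 0.099, 0.0695]
tool_rot: [-3.141, -0.0, 1.794]
force: [-4.3, -0.9, 9.8]
grip_width: 0.0439
```

Emit:
{"api": "arm_command", "payload": {
  "gripper": [4.4,4.4,4.4],
  "slide": [
    [0,0,0.1],
    [0,0,0.1],
    [0,0,0.1]
  ],
  "turn": [
    [0,0,0],
    [0,0,0],
    [0,0,0]
  ]
}}

```text
clock: 8.8
position: [0.4985, 0.0991, 0.0688]
tool_rot: [-3.141, -0.0, 1.794]
force: [-6.2, -1.9, 19.2]
grip_width: 0.0441
```

```bash
python3 -c "
from h import *
go((-70,38,68))"
```

```text
t 8.8 mill mm [-70.3  78.4  68.8] F [-6.2 -1.9 19.2] w 44.1
(-70, 38, 68) slide cm [-4.04  0.02  0.08]
turn [-0.  -0.   0.2]
```

Catch is on its stop (19 N). Sliding towards the knob, along mill -y.

Emit:
{"api": "arm_command", "payload": {
  "gripper": [4.4,4.4,4.4,4.4,4.4],
  "slide": [
    [-0.4,0,0],
    [-0.8,0,0],
    [-1.2,0,0],
    [-1.5,0,0],
    [-1.8,0,0]
  ],
  "turn": [
    [0,0,0],
    [0,0,0],
    [0,0,0],
    [0,0,0],
    [0,0,0]
  ]
}}

```text
clock: 9.43
position: [0.5034, 0.0837, 0.0692]
tool_rot: [3.139, -0.002, 1.795]
force: [-5.5, 14.9, 20.4]
grip_width: 0.044
```

```bash
python3 -c "
from h import *
go((-70,38,68))
cv2.imwrite('pics/w4.png',cv2.resize(vision.grab_frame('wrist')[100:340,180:480],None,fx=2,fy=2,interpolation=cv2.INTER_CUBIC))"
```

```text
t 9.43 mill mm [-68.9  62.3  69.2] F [-5.5 14.9 20.4] w 44.0
(-70, 38, 68) slide cm [-2.43 -0.12  0.11]
turn [ 0.1 -0.1  0.3]
```

View pics/w4.png

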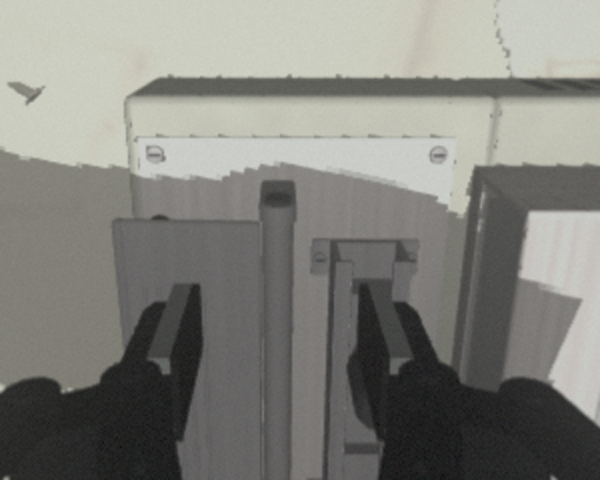

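The plate is level, the finger is against the knob, and the bolt is moving. Continuing.

Emit:
{"api": "arm_command", "payload": {
  "gripper": [4.4,4.4,4.4,4.4,4.4],
  "slide": [
    [-0.4,0,0],
    [-0.8,0,0],
    [-1.2,0,0],
    [-1.5,0,0],
    [-1.7,0,0]
  ],
  "turn": [
    [0,0,0],
    [0,0,0],
    [0,0,0],
    [0,0,0],
    [0,0,0]
  ]
}}

```text
clock: 10.1
position: [0.5073, 0.0673, 0.0693]
tool_rot: [3.139, -0.003, 1.795]
force: [-6.2, 18.3, 23.8]
grip_width: 0.044
```

```bash
python3 -c "
from h import *
go((-70,38,68))"
```

```text
t 10.1 mill mm [-68.6  45.5  69.3] F [-6.2 18.3 23.8] w 44.0
(-70, 38, 68) slide cm [-0.75 -0.14  0.13]
turn [ 0.1 -0.1  0.3]
```

Emit:
{"api": "arm_command", "payload": {
  "gripper": [4.4,4.4,4.4,4.4],
  "slide": [
    [-0.2,0,0],
    [-0.3,0,0],
    [-0.4,0,0],
    [-0.4,0,0]
  ],
  "turn": [
    [0,0,0],
    [0,0,0],
    [0,0,0],
    [0,0,0]
  ]
}}

```text
clock: 10.6
position: [0.5082, 0.0638, 0.0694]
tool_rot: [3.139, -0.003, 1.795]
force: [-5.8, 16.0, 25.7]
grip_width: 0.0438
```

Emit:
{"api": "arm_command", "payload": {
  "gripper": [4.4,4.4,4.4],
  "slide": [
    [-0.1,0,0],
    [-0.1,0,0],
    [-0.1,0,0]
  ],
  "turn": [
    [0,0,0],
    [0,0,0],
    [0,0,0]
  ]
}}

```text
clock: 10.98
position: [0.5085, 0.0628, 0.0694]
tool_rot: [3.139, -0.003, 1.795]
force: [-4.3, 15.5, 24.5]
grip_width: 0.0436
```

```bash
python3 -c "
from h import *
go((-70,38,68))"
```

```text
t 10.97 mill mm [-68.6  40.8  69.4] F [-4.3 15.5 24.5] w 43.6
(-70, 38, 68) slide cm [-0.28 -0.15  0.14]
turn [ 0.1 -0.2  0.3]
```

Still sliding freely, with no end stop yet. Adding 1 mm steps.

Emit:
{"api": "arm_command", "payload": {
  "gripper": [4.4,4.4,4.4],
  "slide": [
    [-0.1,0,0],
    [-0.1,0,0],
    [-0.1,0,0]
  ],
  "turn": [
    [0,0,0],
    [0,0,0],
    [0,0,0]
  ]
}}

```text
clock: 11.35
position: [0.5087, 0.0618, 0.0694]
tool_rot: [3.139, -0.003, 1.795]
force: [-4.7, 16.5, 25.0]
grip_width: 0.0442
```

Emit:
{"api": "arm_command", "payload": {
  "gripper": [4.4,4.4,4.4],
  "slide": [
    [-0.1,0,0],
    [-0.1,0,0],
    [-0.1,0,0]
  ],
  "turn": [
    [0,0,0],
    [0,0,0],
    [0,0,0]
  ]
}}

```text
clock: 11.72
position: [0.509, 0.0607, 0.0694]
tool_rot: [3.139, -0.003, 1.795]
force: [-4.4, 14.6, 24.7]
grip_width: 0.0442
```

Emit:
{"api": "arm_command", "payload": {
  "gripper": [4.4,4.4,4.4],
  "slide": [
    [-0.1,0,0],
    [-0.1,0,0],
    [-0.1,0,0]
  ],
  "turn": [
    [0,0,0],
    [0,0,0],
    [0,0,0]
  ]
}}

```text
clock: 12.1
position: [0.5091, 0.0601, 0.0694]
tool_rot: [3.139, -0.003, 1.796]
force: [-5.8, 17.2, 25.0]
grip_width: 0.0437
```

Run:
```python
from h import *
go((-70,38,68))
m=vision.camera_model("wrist")
P=lambda p:((proj("wrist",w(q,p),m)-[180,100])*2).round(0)
print("knob top",[P((-43,y,92)) for y in(20,22,25,30)])
cv2.imwrite('pics/w5.png',cv2.resize(vision.grab_frame('wrist')[100:340,180:480],None,fx=2,fy=2,interpolation=cv2.INTER_CUBIC))
```

```text
t 12.1 mill mm [-68.5  38.1  69.4] F [-5.8 17.2 25. ] w 43.7
(-70, 38, 68) slide cm [-0.01 -0.15  0.14]
turn [ 0.1 -0.2  0.3]
knob top [array([378., 414.]), array([378., 408.]), array([379., 398.]), array([380., 381.])]
```

View pics/w5.png

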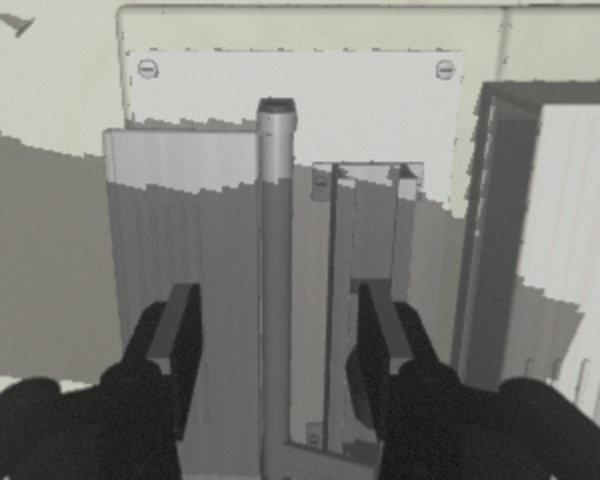

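The bolt end is at row 280 and the rear bracket at row 180, so it is about home. One more step to confirm it is on the stop.

Emit:
{"api": "arm_command", "payload": {
  "gripper": [4.4,4.4,4.4],
  "slide": [
    [-0.1,0,0],
    [-0.1,0,0],
    [-0.1,0,0]
  ],
  "turn": [
    [0,0,0],
    [0,0,0],
    [0,0,0]
  ]
}}

```text
clock: 12.52
position: [0.5092, 0.0598, 0.0694]
tool_rot: [3.139, -0.004, 1.797]
force: [-5.3, 20.2, 26.1]
grip_width: 0.0438
```

Emit:
{"api": "arm_command", "payload": {
  "gripper": [4.4,4.4,4.4],
  "slide": [
    [-0.1,0,0],
    [-0.1,0,0],
    [-0.1,0,0]
  ],
  "turn": [
    [0,0,0],
    [0,0,0],
    [0,0,0]
  ]
}}

```text
clock: 12.9
position: [0.5092, 0.0597, 0.0694]
tool_rot: [3.139, -0.004, 1.797]
force: [-7.4, 27.4, 27.1]
grip_width: 0.0438
```

Lateral force climbed to 27 N with no motion, so the bolt is home on its stop. Easing off a little and lifting straight up.

Emit:
{"api": "arm_command", "payload": {
  "gripper": [4.4,4.4,4.4,4.4,4.4],
  "slide": [
    [0.2,0,0],
    [0.2,0,-0.5],
    [0.3,0,-1.5],
    [0.5,0,-4],
    [0.5,0,-8]
  ],
  "turn": [
    [0,0,0],
    [0,0,0],
    [0,0,0],
    [0,0,0],
    [0,0,0]
  ]
}}

```text
clock: 13.52
position: [0.5073, 0.0601, 0.1485]
tool_rot: [-3.14, 0.0, 1.794]
force: [-1.2, 0.3, 0.6]
grip_width: 0.0442
```

Emit:
{"api": "arm_command", "payload": {
  "gripper": [4.4,4.4,4.4],
  "slide": [
    [3,0,-3],
    [3,0,-3],
    [3,0,-3]
  ],
  "turn": [
    [0,0,0],
    [0,0,0],
    [0,0,0]
  ]
}}

```text
clock: 13.9
position: [0.5009, 0.089, 0.1779]
tool_rot: [-3.142, 0.0, 1.794]
force: [-0.1, -0.5, 0.7]
grip_width: 0.0443
```

Run:
```python
from h import *
go((-70,38,68))
m=vision.camera_model("wrist")
f=vision.grab_frame("wrist"); s=vision.grab_frame("side")
P=lambda p:((proj("wrist",w(q,p),m)-[190,100])*2).round(0)
print("knob",[P((-43,y,92)) for y in(20,22,25)],"plateFL up/down",P((-112,90,87)),P((-111,90,73)),"bolt end staple",P((-43,-61,60)))
a=cv2.resize(f[100:400,190:440],None,fx=1.6,fy=1.6); 
b=cv2.resize(s[140:260,250:395],None,fx=2.7,fy=4,interpolation=cv2.INTER_CUBIC)
b=cv2.resize(s[140:260,250:395],(391,480),interpolation=cv2.INTER_CUBIC)
cv2.imwrite("pics/w6.png",np.hstack([a,b]))
```

```text
t 13.9 mill mm [-70.2  68.1 177.9] F [-0.1 -0.5  0.7] w 44.3
(-70, 38, 68) slide cm [-3.010e+00  1.000e-02  1.099e+01]
turn [-0.   0.   0.2]
knob [array([318., 304.]), array([318., 300.]), array([319., 294.])] plateFL up/down [160. 151.] [168. 143.] bolt end staple [307. 403.]
```

View pics/w6.png

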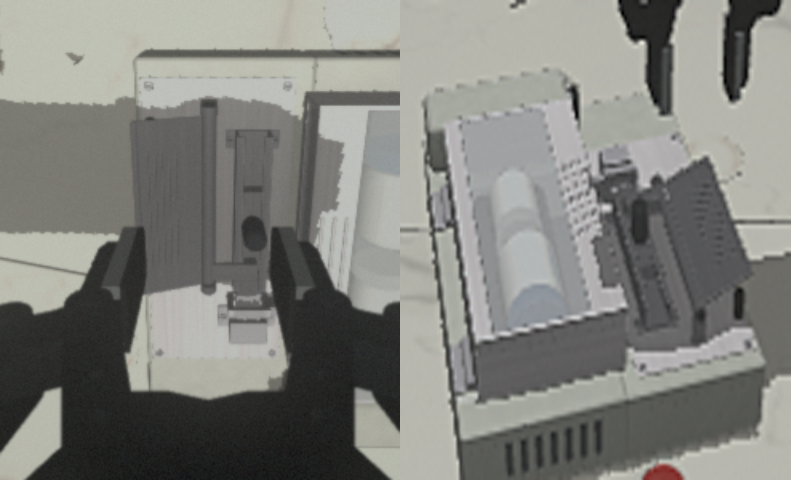

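```bash
python3 -c "
from workcell import bot, job_done
print(bot.observe()['clock'],bot.observe()['force']); job_done()"
```

```text
14.0 [-0.30171452  0.36970531 -0.15824453]
the job is handed in; nothing more can be done
```

I pushed the guard shut, held the catch plate down with one fingertip, and slid the bolt home with the other. I then lifted clear and handed the job in at 14.0 s; no verdict was reported.

- **Guard:** it came down onto a hard stop with the fingertip at z 90.2 mm. The last push peaked at about 43 N, under the 60 N limit. It looks flat and shut in both final views.
- **Catch and bolt:** the catch was on its stops (19 to 27 N down) for the whole slide. The bolt stopped moving as the sideways force climbed to about 28 N. The two together came to about 39 N.
- **Final state:** the plate corner is back where it was with the catch up. The knob is about 28 to 30 mm from its start, so the bolt is home to within what the picture can resolve. The gripper touches nothing; the force reads under 1 N.
- **Not measured:** I saw nothing touch the jars or the tin, but did not measure their positions again at the end.
- **Disagreement:** my fitted mill pose put the knob about 2 mm off in y. I corrected for this by eye from the wrist camera.

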